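Uncover the objective and hold it to the inspection camera

ROBOT

A 7-joint arm with a two-finger parallel gripper is mounted at the origin on the work surface. World frame = base frame: x ahead of the robot, y to its left, z up, the work surface at z = 0. Lengths are in m, angles in degrees, forces in N, time in s.
With the tool pointing down it reaches from about 0.425 to 0.925 m from the base axis. Payload 6.8 kg.
Tool frame: the origin (TCP) lies midway between the tips of the shut fingers; the grasp point (between the pads) lies 19 mm behind it; z points along the fingers, y is the line along which they close (so a half turn about z gives the same grasp; the last joint's range is limited). The gripper opens to 88 mm and grips with 3 to 60 N. Pads are 20 mm wide; open, the fingers measure 115 mm over their backs; the gripper's body (75 mm by 178 mm) begins 61 mm behind the grasp point.
Start: joints at [-71.339, 27.33, 1.283, 89.118, -0.659, 63.558, -4.761], TCP at [0.284, 0.612, 0.223] pointing down, gripper open.
Joint ranges: [-169.35, 169.35], [-19.33, 120.38], [-80.79, 83.38], [13.8, 139.57], [-78.32, 258.32], [9.67, 109.79], [-169.56, 169.56]. Speed limits (degrees/s): [136.94, 136.94, 180, 180, 180, 180, 180].

INTERFACE

Orientations are given as [roll, pitch, yaw] about the fixed x, y, z axes, in that order (R = Rz(yaw) Ry(pitch) Rx(roll)).
In Python, from bench import * gives the robot as it stands. The module is installed in compiled form; this text tells all that it offers.
- The arm moves only by the tool arm_command, never from a script. Its argument "motion" is a list of rows, each an object with "offset": the shift along the tool's x, y, z in m, a list of three; "rotation": the turn, a rotation vector about the tool's x, y, z in degrees, a list of three; "fingers": the opening in per cent of the stroke, from 0 (shut) to 100 (fully open). In form: [{"offset": [tx, ty, tz], "rotation": [ax, ay, az], "fingers": fingers}, ...]. A call has 1 to 5 rows; each row shifts and turns the commanded pose from where the row before left it, along the tool's axes as they then stand; what a row does not reach is not made up. A row lasts 1/12 s, in which the tool goes at most 41.7 mm and 7.16 degrees, less where a joint would pass 70% of its speed; a pose out of reach is approached as far as the arm can. A call is refused whole if a number of a shift passes 0.0417 or a number of a turn 7.16, either way. A call with a gripper value outside its range is refused whole. The fingers move at their own pace and stop on an object; the grip force is fixed at half the most. Time passes only in rows, so rows that do not move let the fingers close. It gives the time, the measured TCP pose, the force, the opening and the grip force at its end, in the units of the state.
- get_obs(): the state, without advancing time (a new reading comes with each control period).
- camera(name): name is "side" or "top"; returns a dict with "color" (400x640x3 uint8, red, green, blue), "vertical_fov" (degrees; the focal length in pixels is half the picture's height over the tangent of half this angle, whatever the lens; pixels are square), "cx", "cy" (the principal point, pixels), "R" (3x3) and "t" (3): a world point X has camera coordinates R X + t. Camera axes: x right, y down, z forward; pixel columns grow to the right and rows downward; lengths in m; the calibration is good to about 2 mm. A picture is of the moment at which its call begins. There is no depth.
- hand_in(): hands the job in; it is judged then, once.
The state is a dict: "t": time; "joints": joint angles; "joint_velocities": joint speeds; "effort": joint torques, N m; "ee_pos": TCP position; "tcp_rot": TCP orientation; "wrist_force": force on the tool from outside, world axes, zero at the start; "moment": the same for the moment, N m; "gripper_width": finger opening in m; "grasp_force": force on a finger pad.
Only numpy, scipy, OpenCV 4.12 (cv2) and the standard library are available. Lean on these libraries where they do the work, as an engineer would, in place of code of your own. Each camera call takes 0.05 s, during which the arm holds its last target. There are 200 camera calls.

TASK

The microscope objective is to be checked for dust: lift the dust cover off its holder and nest it squarely over the spare dust cover, lowering it rather than letting it fall, with the spare staying where it stands. Then draw the objective up out of the holder and hold it still in the air in front of the tilted inspection camera, lens end towards the camera, in line with the camera's axis, with 8 cm between the two lenses. Finish while still holding it there; do not touch the camera with anything or disturb the eyepiece, the oil bottle and the slide box.

Things in the scene. Friction and masses are not known exactly. Their poses are not given: they have to be found in the camera images.
- cover: Dust cover over the objective, on the holder: hollow aluminium bell, open below, solid dark grey knob on top. 83 mm tall: bell 76 mm across at the rim, tapering to 55 mm at 61 mm height (wall 2.5, inner ceiling 58 mm above the rim); upright cylindrical knob 40 mm across from 61 to 83 mm. About 120 g. Origin: centre of the rim plane (underside), z up the bell's axis.
- spare_cover: An identical, empty dust cover standing loose on the bench's light grey mat (flush with the bench). Same sizes and origin as the first. A cover nested over it has its ceiling resting on the spare's knob: its rim is then 25 mm above the spare's rim, with about 1.7 mm of play all round.
- camera: Cradle of the inspection camera with all it carries; do not touch. Origin: centre of the underside of its 120 (x) x 90 (y) mm base.
- holder: Holder for the objective: a fixed white plastic block 100 x 100 x 45 mm high with an upright through-hole 24 mm wide at its middle. Origin: centre of its underside, z up. The dust cover stands on its top, centred on the hole to within about 5 mm.
- objective: Microscope objective: round steel body, 64 mm long, about 180 g, lens end down in the holder, 34 mm standing out above its top. From the lens end: nose 20 mm across, 0 to 30 mm (hangs in the hole); straight body 28 mm across, 30 to 60 mm (its shoulder rests on the holder); brass end 20 mm across to 64 mm. Origin: centre of the lens end; z along its axis to the brass end. Any turn about z will do.
- camera_lens (a point): Centre of the front rim of the camera's lens. The head is a cream cylinder 58 mm across with a black barrel 44 mm across, on a stiff level pivot 75 mm above the bench and 45 mm behind this point, leaning 0.25 to 0.55 rad from straight up, roughly towards the robot. z is the direction in which the camera looks (up and leaning).
- camera_focus (a point): The point in the air 80 mm in front of camera_lens along the camera's axis, where the objective's lens end belongs. Same axes as camera_lens: z points away from the camera.
- eyepiece: Bystander: eyepiece standing on the bench, black above a steel sleeve, 34 mm across, 50 mm tall. Origin at the centre of its underside.
- oil_bottle: Bystander: small amber bottle with a black cap, 32 mm across, 70 mm tall. Origin at the centre of its underside.
- slide_box: Bystander: closed cream slide box, 85 x 100 x 34 mm. Origin at the centre of its underside.
Things that resemble listed ones, but are neither listed nor needed, are in the scene too. Leave any yellow look-alike of the spare_cover alone.

How it is judged (in metres and radians):
On the way, in this order (a step that is already met when the one before it is completed fails the run):
1. the cover is nested over the spare cover and let go, the objective still in its holder (horizontal distance between cover and spare_cover below 0.005 m and z of cover in the frame of spare_cover between 0.021 and 0.029 m and contact force between the fingers and cover below 0.1 N and linear speed of cover below 0.02 m/s and horizontal distance between objective and holder below 0.005 m and height (world z) of objective below 0.02 m), for 0.2 s.
2. the objective is drawn up out of the holder, held by the fingers (z of objective in the frame of holder above 0.055 m and contact force between the fingers and objective above 1 N), for 0.1 s.
At the end, for the whole second after the job is handed in: Fingers hold the objective still in the air, lens end within 15 mm of the point 80 mm in front of the camera lens, axis within 0.15 rad of the camera's, lens facing it. The cover is nested over the upright spare (axes within 5 mm, rim 21-29 mm above its rim), spare within 30 mm of its start (distance between objective and camera_focus below 0.015 m and angle between the z axis of objective and the z axis of camera_focus, either way round below 0.15 rad and angle between objective's own z axis and vertical below 0.9 rad and linear speed of objective below 0.02 m/s and angular speed of objective below 0.2 rad/s and contact force between the fingers and objective above 1 N and height (world z) of objective above 0.12 m and contact force between objective and camera below 0.1 N and contact force between objective and holder below 0.1 N and contact force between objective and cover below 0.1 N and horizontal distance between cover and spare_cover below 0.005 m and z of cover in the frame of spare_cover between 0.021 and 0.029 m and height (world z) of spare_cover below 0.005 m and angle between spare_cover's own z axis and vertical below 0.06 rad and angle between cover's own z axis and vertical below 0.1 rad and distance of spare_cover from where it was at the start of the episode below 0.03 m); the arm keeps its last pose, push and grip.
It fails at once if the cover falls freely (faster than 0.6 m/s out of the fingers) (linear speed of cover above 0.6 m/s and contact force between the fingers and cover below 0.1 N).
It fails at once if the camera is touched or moved (distance of camera_lens from where it was at the start of the episode above 0.006 m or contact force between camera and anything else above 1 N).
It fails at once if a bystander is moved by more than 20 mm (distance of any of eyepiece, oil_bottle, slide_box from where it was at the start of the episode above 0.02 m).
It also fails if it takes over 64 s, if anything falls off the work surface, if the arm or the gripper's body presses on something with over 40 N, if the wrist force passes 120 N, or if a joint passes its speed limit or range.

## Working session

There is one attempt and no reset: what is moved stays moved. The work goes in short steps, Python scripts to look and compute and a tool call to move; the robot and the scene stay as the last step left them, time stands still between calls to the robot, and variables do not carry over. Pictures are saved under pics/ and viewed, at most 10 in all, crops included, and the job is handed in when it is done.

Besides the shell and the picture viewer there is one more tool, called after ">>>" by a JSON object that holds its "api" and its "payload", one argument or row to a line. arm_command: Moves the arm, as the interface text tells. Its arguments: {"type":"object","properties":{"motion":{"type":"array","items":{"type":"object","properties":{"offset":{"type":"array","items":{"type":"number"}},"rotation":{"type":"array","items":{"type":"number"}},"fingers":{"type":"number"}}}}},"required":["motion"]}

```bash
mkdir -p pics; cat > h.py <<'E'
from bench import *
import numpy as np, cv2
from scipy.spatial.transform import Rotation as Ro
def snap(n,f):
    c=camera(n); cv2.imwrite('pics/'+f+'.png',c['color'][:,:,::-1]); np.savez('pics/'+f+'.npz',**c); return c
def K(c): 
    f=200/np.tan(np.radians(c['vertical_fov'])/2); return f,float(c['cx']),float(c['cy'])
def ray(c,u,v):
    f,cx,cy=K(c); R=np.array(c['R']);t=np.array(c['t']); d=R.T@np.array([(u-cx)/f,(v-cy)/f,1]); return -R.T@t,d
def onz(c,u,v,z):
    o,d=ray(c,u,v); return o+d*(z-o[2])/d[2]
def proj(c,X):
    f,cx,cy=K(c); p=np.array(c['R'])@np.array(X)+c['t']; return np.array([cx+f*p[0]/p[2],cy+f*p[1]/p[2]])
def tri(c1,p1,c2,p2):
    o1,d1=ray(c1,*p1);o2,d2=ray(c2,*p2)
    s=np.linalg.lstsq(np.c_[d1,-d2],o2-o1,rcond=None)[0]
    a,b=o1+d1*s[0],o2+d2*s[1]; return (a+b)/2,np.linalg.norm(a-b)
E
python3 - <<'E'
from h import *
for n in('top','side'):
    c=snap(n,n+'0'); print(n,K(c),c['vertical_fov'],(-np.array(c['R']).T@c['t']).round(3),np.array(c['R']).round(2).tolist())
o=get_obs();print(o['t'],o['ee_pos'],o['tcp_rot'],o['gripper_width'])
E
```

```text
top (np.float64(417.91037082865387), 317.96871981211314, 200.97181528329287) 51.148897758368655 [ 0.388 -0.006  1.333] [[0.03, -1.0, 0.0], [-0.99, -0.03, -0.11], [0.11, -0.0, -0.99]]
side (np.float64(489.4698421562404), 321.6526751403298, 196.40521984248213) 44.450375848135444 [-0.092 -1.007  1.175] [[0.84, -0.54, 0.01], [-0.35, -0.57, -0.74], [0.4, 0.63, -0.67]]
0.1 [0.28352782 0.6120004  0.22181703] [-1.79911093e+02  6.91849593e-03  1.55143473e+02] 0.0878252458620311
```

View pics/top0.png

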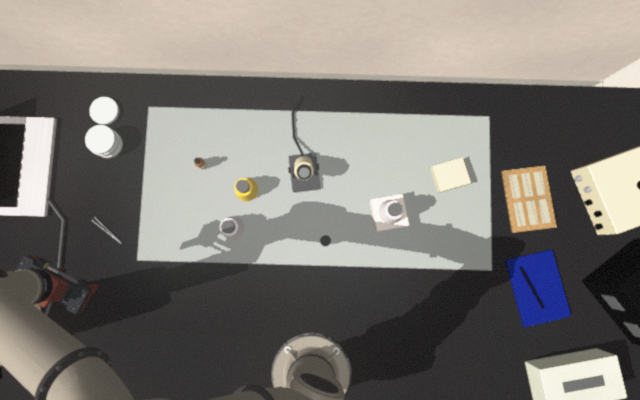

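View pics/side0.png

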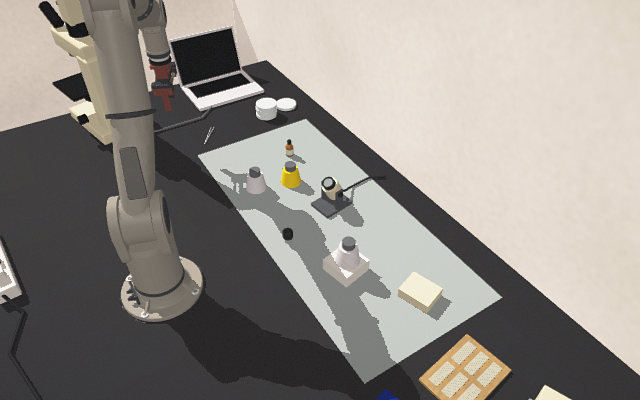

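Top view: the cover on the white holder is at (393,210). The two candidates for the spare are the grey bell at (230,227) and the yellow bell at (246,189). The grey one fits, since the spare is aluminium and the yellow one is the look-alike. The camera is at (303,168), eyepiece (325,240), bottle (199,162) and slide box (451,175). In the side view the cover is at (348,255), the grey spare (255,182) and the camera (332,192). Next, an enlarged crop to confirm.

```bash
python3 - <<'E'
import cv2,numpy as np
t=cv2.imread('pics/top0.png');s=cv2.imread('pics/side0.png')
r=lambda im,x,y,w,h:cv2.resize(im[y:y+h,x:x+w],(400,300),interpolation=cv2.INTER_CUBIC)
cv2.imwrite('pics/crop0.png',np.vstack([np.hstack([r(t,200,170,80,60+20)[:, :] if 0 else r(t,200,178,80,60),r(t,360,180,80,60)]),np.hstack([r(s,230,150,80,60),r(s,310,225,80,60)])]))
cv2.imwrite('pics/crop1.png',np.hstack([cv2.resize(t[145:205,273:333],(400,400),interpolation=cv2.INTER_CUBIC),cv2.resize(s[165:225,300:360],(400,400),interpolation=cv2.INTER_CUBIC)]))
E
```

```text
(no output)
```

View pics/crop0.png

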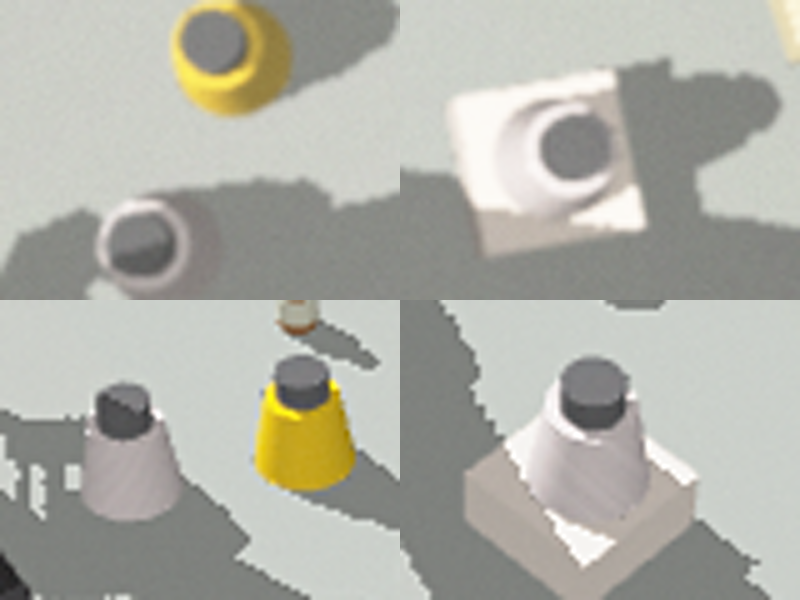

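View pics/crop1.png

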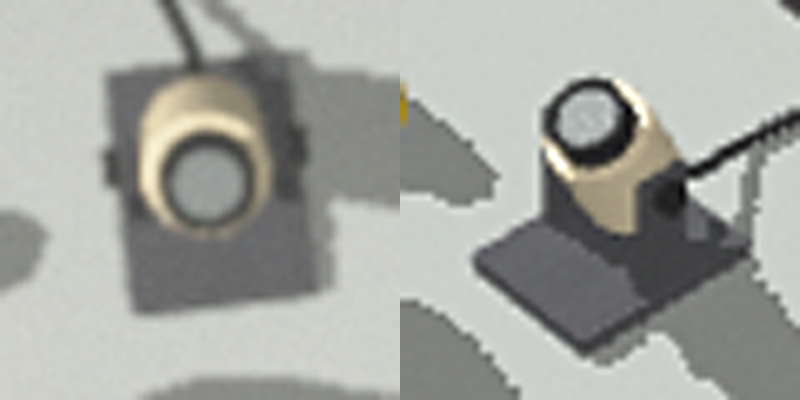

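Top row of the crop: the grey spare's knob is at about (227.3,226.6) and the cover's knob at (394.6,208.6). The side view has them at (254.2,169.2) and (348.6,240.6), and the yellow bell is clearly the decoy. In the camera crop the lens rim centre is (303.5,171.6) in top and (328.2,182.7) in side, with black pivot knobs at both sides of the head.

```bash
cat > m.py <<'E'
from h import *
T=dict(np.load('pics/top0.npz'));S=dict(np.load('pics/side0.npz'))
c1t=lambda u,v:(273+(u+.5)/6.667-.5,145+(v+.5)/6.667-.5)
c1s=lambda u,v:(300+(u-400+.5)/6.667-.5,165+(v+.5)/6.667-.5)
if __name__=='__main__':
    np.set_printoptions(precision=4,suppress=True)
    for n,a,b,z in(('spare',(227.3,226.6),(254.2,169.2),.083),('cover',(394.6,208.6),(348.6,240.6),.128)):
        print(n,tri(T,a,S,b),onz(T,*a,z),onz(S,*b,z))
    L=tri(T,c1t(206,181),S,c1s(591,121));print('lens',L,onz(T,*c1t(206,181),.117),onz(S,*c1s(591,121),.117))
    k=[onz(T,*c1t(108,167),.075),onz(T,*c1t(300,143),.075)];print('knobs',k,np.mean(k,0),onz(S,*c1s(667,197),.075))
    print('base',[onz(T,*c1t(*p),.008)[:2] for p in((105,73),(303,52),(330,290),(135,313))])
    print('others',onz(T,325,240,.05),onz(T,246,187,.083),onz(T,199,162,.07),onz(T,451,174,.034))
    # holder corners (top z .045) in top crop
    q=lambda u,v:(360+(u-400+.5)/5-.5,180+(v+.5)/5-.5)
    h=[onz(T,*q(*p),.045)[:2] for p in((449,98),(613,70),(648,228),)];print('holder',h,(h[0]+h[2])/2)
E
python3 m.py
```

```text
spare (array([0.4404, 0.2615, 0.0856]), np.float64(0.002368667857788768)) [0.4416 0.2615 0.083 ] [0.4406 0.265  0.083 ]
cover (array([ 0.5049, -0.2293,  0.1262]), np.float64(0.0021190936238549988)) [ 0.5057 -0.2295  0.128 ] [ 0.5029 -0.2302  0.128 ]
lens (array([0.6088, 0.0392, 0.1077]), np.float64(0.0024741436612188716)) [0.6082 0.0383 0.117 ] [0.6014 0.0304 0.117 ]
knobs [array([0.621 , 0.0849, 0.075 ]), array([ 0.6347, -0.0026,  0.075 ])] [0.6279 0.0412 0.075 ] [0.6293 0.0012 0.075 ]
base [array([0.6795, 0.0929]), array([ 0.6927, -0.0026]), array([ 0.5767, -0.0189]), array([0.5628, 0.0743])]
others [ 0.4107 -0.0319  0.05  ] [0.5625 0.2114 0.083 ] [0.6375 0.3615 0.07  ] [ 0.6297 -0.4238  0.034 ]
holder [array([ 0.5409, -0.1663]), array([ 0.5614, -0.2681]), array([ 0.4638, -0.2903])] [ 0.5023 -0.2283]
```

```bash
python3 - <<'E'
from m import *
np.set_printoptions(precision=4,suppress=True)
for n,C,(x,y,w,h),ctr in(('top0',T,(290,155,28,30),(303.5,171.7)),('side0',S,(318,172,22,24),(328.2,182.7))):
    im=cv2.imread(f'pics/{n}.png'); g=cv2.cvtColor(im,6).astype(int)
    print(n);print(g[y:y+h,x:x+w])
# prediction for lean .46 
ax=np.array([-.988*np.sin(.46),-.15*np.sin(.46),np.cos(.46)])
for P in((.6279,.0412,.075),):
    for d in(0,.045):
        X=np.array(P)+ax*d;print(X,proj(T,X),proj(S,X))
E
```

```text
top0
[[167 163 155 134 130 129 125 116 116 114 100  80  76  88 102 103 106  96
   86  82  79  83  91 101 104  99 118 134]
 [116 114 112 108 108 108 107 106 109 118 119 121 116 118 119 116 109 103
   95  89  79  77  87  89  91  95 113 130]
 [104 107 106 108 105 108 107 114 129 152 162 161 151 145 139 134 127 119
  113  99  88  81  78  79  78  84 101 125]
 [108 106 108 106 107 107 130 155 173 184 188 176 165 155 144 136 134 133
  127 119 104  88  78  80  76  80  96 120]
 [109 105 105 106 108 123 164 197 202 196 187 175 167 156 150 139 138 134
  132 128 115  94  82  79  78  81  95 119]
 [110 107 108 108 110 150 192 209 205 197 185 177 169 158 148 141 137 133
  134 130 124 102  82  76  80  78  90 118]
 [109 106 107 107 125 176 209 215 206 197 190 182 180 178 173 162 151 140
  136 134 129 109  85  80  80  79  88 119]
 [109 106 109 112 151 199 216 214 206 210 218 218 218 216 216 212 203 183
  166 144 131 122 100  84  78  79  88 113]
 [111 104 107 116 172 213 220 220 222 227 232 232 223 218 217 224 228 220
  214 190 152 131 102  84  78  77  75 100]
 [114 104 108 120 169 210 222 228 234 234 
[... 4080 characters left out ...]
58 158 156 155]
 [206 208 214 122  57 193 253 207 149 146 115 142 178 178 176 168 159 160
  158 160 137 112]
 [205 209 214 123  64  82 155 236 187 175 176 175 175 170 157 157 157 159
  159 119  70  61]
 [207 208 214 126  70  60  87 132 141 154 150 150 152 154 156 157 159 138
   74  62  66  54]
 [205 207 215 126  68  62  59  90 140 147 150 151 154 155 155 159 162  99
   65  64  51  40]
 [207 209 213 126  68  64  64  58 131 146 148 150 152 155 154 158 164 100
   67  66  43  35]
 [206 207 214 126  69  62  63  62  89 135 145 148 150 153 153 156 162 101
   66  58  42  32]]
[0.6279 0.0412 0.075 ] [303.1664 167.8117] [332.7785 187.7009]
[0.6082 0.0382 0.1153] [303.5326 171.8401] [328.6374 181.1497]
```

```bash
python3 - <<'E'
from m import *
np.set_printoptions(precision=4,suppress=True)
print(tri(T,(303.9,171.8),S,(327.9,182.1)))
# right silhouette edge of 58mm cream cylinder in side view, and left edge in top, vs lean
for th in(.3,.4,.46,.52):
    ax=np.array([-.988*np.sin(th),-.15*np.sin(th),np.cos(th)]); L=np.array([.6075,.0375,.114])
    o=-S['R'].T@S['t']; v=L-o; n=np.cross(ax,v); n/=np.linalg.norm(n)
    pr=[proj(S,L+n*s*.029-ax*d) for s in(1,-1) for d in(.02,.05)]
    print(th,(pr[1]-pr[0]),(pr[1]-pr[0])[0]/(pr[1]-pr[0])[1],np.array(pr).tolist())
E
python3 - <<'E'
import cv2
g=cv2.cvtColor(cv2.imread('pics/side0.png'),6);print(g[178:190,334:348])
E
```

```text
(array([0.6073, 0.038 , 0.1121]), np.float64(0.0035910218808883174))
0.3 [1.8768 5.201 ] 0.3608476890755059 [[321.6808376432072, 187.94107759499266], [323.55761612189434, 193.14210433149594], [337.892754499824, 182.47671655389905], [339.5445878632689, 187.75819463519815]]
0.4 [2.4816 4.6128] 0.5379947686744296 [[322.5806794829894, 188.6978391108525], [325.0623278805051, 193.31061332728262], [337.82684150996465, 180.94397131904236], [340.0915904447487, 185.67237401853137]]
0.46 [2.8311 4.238 ] 0.6680396841760244 [[323.22307406848455, 189.15054016311555], [326.05421899768356, 193.3885293069656], [337.6695327792361, 179.99492991077025], [340.2932134327166, 184.37023775192122]]
0.52 [3.1691 3.8487] 0.8234241349005718 [[323.9474083177466, 189.58383492567765], [327.11651897578326, 193.43253272759398], [337.41671781192855, 179.04438318770124], [340.39139723890065, 183.05169670571024]]
[[247 201 202 207 206 204 206 206 206 204 205 205 205 206]
 [251 246 215 204 204 204 206 206 207 205 206 206 205 206]
 [138 251 230 206 208 206 207 206 206 206 206 206 205 206]
 [ 13 251 252 186 198 207 207 206 206 206 206 205 207 204]
 [ 22  83 253 191 179 205 206 205 204 206 207 206 206 207]
 [ 24  94 253 194 153 198 208 207 206 206 207 206 205 206]
 [ 24 131 169 169 145 164 202 208 206 205 206 206 206 207]
 [ 30 134 172 152 146 139 160 205 208 206 206 205 209 209]
 [ 78 170 176 156 151 145 135 199 208 206 206 207 212 208]
 [170 175 163 153 153 149 144 163 204 209 210 211 209 142]
 [171 170 159 155 155 153 147 136 179 208 210 212 142  54]
 [173 160 158 158 156 155 113  64  88 163 135  53  25  34]]
```

```bash
cat > plan.py <<'E'
from h import *
import json
def down(yaw): return Ro.from_euler('xyz',[180,0,yaw],degrees=True)
def plan(wps,f,p=None,R=None,step=.04,rs=7.0):
    """wps: list of (pos, Rotation or None); prints rounded rows, chained from the rounded result"""
    if p is None:
        o=get_obs(); p=np.array(o['ee_pos']); R=Ro.from_euler('xyz',o['tcp_rot'],degrees=True)
    rows=[]
    for q,G in wps:
        G=G or R; q=np.array(q)
        n=int(max(1,np.ceil(np.linalg.norm(q-p)/step-.02),np.ceil(np.degrees((R.inv()*G).magnitude())/rs-.02)))
        for i in range(n):
            k=n-i
            off=R.inv().apply((q-p)/k).round(4); rv=((R.inv()*G).as_rotvec(degrees=True)/k).round(2)
            p=p+R.apply(off); R=R*Ro.from_rotvec(rv,degrees=True)
            rows.append(f'{{"offset":{off.tolist()},"rotation":{rv.tolist()},"fingers":{f}}}')
    for i in range(0,len(rows),5): print('['+',\n'.join(rows[i:i+5])+']')
    return p,R
def st():
    o=get_obs(); print({k:np.round(o[k],4).tolist() for k in('t','joints','ee_pos','tcp_rot','wrist_force','gripper_width','grasp_force')})
E
python3 - <<'E'
from plan import *
plan([((.47,.34,.26),down(125)),((.54,.02,.26),down(92)),((.505,-.229,.2),down(66))],100)
E
```

```text
[{"offset":[-0.0315, -0.0187, -0.0042],"rotation":[-0.01, 0.0, 3.35],"fingers":100},
{"offset":[-0.0325, -0.0168, -0.0042],"rotation":[-0.01, 0.0, 3.35],"fingers":100},
{"offset":[-0.0335, -0.0149, -0.0042],"rotation":[-0.01, 0.0, 3.35],"fingers":100},
{"offset":[-0.0343, -0.0129, -0.0042],"rotation":[-0.01, 0.0, 3.35],"fingers":100},
{"offset":[-0.035, -0.0109, -0.0042],"rotation":[-0.01, 0.01, 3.35],"fingers":100}]
[{"offset":[-0.0356, -0.0089, -0.0042],"rotation":[-0.01, 0.0, 3.35],"fingers":100},
{"offset":[-0.036, -0.0068, -0.0043],"rotation":[-0.01, 0.01, 3.35],"fingers":100},
{"offset":[-0.0363, -0.0046, -0.0043],"rotation":[-0.01, 0.0, 3.35],"fingers":100},
{"offset":[-0.0366, -0.0025, -0.0042],"rotation":[-0.0, 0.01, 3.34],"fingers":100},
{"offset":[-0.0336, -0.014, -0.0],"rotation":[-0.0, -0.0, 3.67],"fingers":100}]
[{"offset":[-0.0344, -0.0119, -0.0],"rotation":[-0.0, -0.0, 3.67],"fingers":100},
{"offset":[-0.0351, -0.0096, -0.0],"rotation":[-0.0, -0.0, 3.67],"fingers":100},
{"offset":[-0.0356, -0.0074, -0.0],"rotation":[-0.0, -0.0, 3.67],"fingers":100},
{"offset":[-0.0361
[... 253 characters left out ...]
-0.0],"rotation":[-0.0, -0.0, 3.67],"fingers":100},
{"offset":[-0.0362, 0.0043, -0.0],"rotation":[-0.0, -0.0, 3.66],"fingers":100},
{"offset":[-0.0354, -0.0062, 0.0086],"rotation":[-0.0, 0.0, 3.71],"fingers":100},
{"offset":[-0.0357, -0.004, 0.0086],"rotation":[-0.0, 0.0, 3.72],"fingers":100}]
[{"offset":[-0.0359, -0.0016, 0.0086],"rotation":[-0.0, 0.0, 3.71],"fingers":100},
{"offset":[-0.0359, 0.0007, 0.0085],"rotation":[-0.0, 0.0, 3.72],"fingers":100},
{"offset":[-0.0358, 0.003, 0.0086],"rotation":[-0.0, 0.0, 3.71],"fingers":100},
{"offset":[-0.0355, 0.0054, 0.0085],"rotation":[-0.0, 0.0, 3.72],"fingers":100},
{"offset":[-0.0351, 0.0076, 0.0086],"rotation":[-0.0, 0.0, 3.71],"fingers":100}]
```

>>> {"api": "arm_command", "payload": {
  "motion": [
    {"offset": [-0.0315,-0.019,-0.004],"rotation": [0,0,3.35],"fingers": 100},
    {"offset": [-0.0325,-0.017,-0.004],"rotation": [0,0,3.35],"fingers": 100},
    {"offset": [-0.0335,-0.015,-0.004],"rotation": [0,0,3.35],"fingers": 100},
    {"offset": [-0.0345,-0.013,-0.004],"rotation": [0,0,3.35],"fingers": 100},
    {"offset": [-0.035,-0.011,-0.004],"rotation": [0,0,3.35],"fingers": 100}
  ]
}}

```text
t: 0.52
ee_pos: [0.3877, 0.4588, 0.2424]
tcp_rot: [-180.0, 0.0, 138.2]
wrist_force: [-0.1, 0.7, 0.5]
gripper_width: 0.0882
grasp_force: 0.0
```

>>> {"api": "arm_command", "payload": {
  "motion": [
    {"offset": [-0.0355,-0.009,-0.004],"rotation": [0,0,3.35],"fingers": 100},
    {"offset": [-0.036,-0.007,-0.004],"rotation": [0,0,3.35],"fingers": 100},
    {"offset": [-0.0365,-0.005,-0.004],"rotation": [0,0,3.35],"fingers": 100},
    {"offset": [-0.0365,-0.003,-0.004],"rotation": [0,0,3.35],"fingers": 100},
    {"offset": [-0.0335,-0.014,0],"rotation": [0,0,3.65],"fingers": 100}
  ]
}}

```text
t: 0.93
ee_pos: [0.4791, 0.3021, 0.2592]
tcp_rot: [179.9, 0.0, 121.1]
wrist_force: [-0.2, -0.5, 1.0]
gripper_width: 0.0876
grasp_force: 0.0
```

>>> {"api": "arm_command", "payload": {
  "motion": [
    {"offset": [-0.0345,-0.012,0],"rotation": [0,0,3.65],"fingers": 100},
    {"offset": [-0.035,-0.01,0],"rotation": [0,0,3.65],"fingers": 100},
    {"offset": [-0.0355,-0.0075,0],"rotation": [0,0,3.65],"fingers": 100},
    {"offset": [-0.036,-0.005,0],"rotation": [0,0,3.65],"fingers": 100},
    {"offset": [-0.0365,-0.003,0],"rotation": [0,0,3.65],"fingers": 100}
  ]
}}

```text
t: 1.35
ee_pos: [0.5149, 0.1235, 0.2585]
tcp_rot: [-180.0, -0.0, 102.9]
wrist_force: [0.6, 0.4, -0.1]
gripper_width: 0.0879
grasp_force: 0.0
```

>>> {"api": "arm_command", "payload": {
  "motion": [
    {"offset": [-0.0365,0,0],"rotation": [0,0,3.65],"fingers": 100},
    {"offset": [-0.0365,0.002,0],"rotation": [0,0,3.65],"fingers": 100},
    {"offset": [-0.036,0.004,0],"rotation": [0,0,3.65],"fingers": 100},
    {"offset": [-0.0355,-0.006,0.008],"rotation": [0,0,3.7],"fingers": 100},
    {"offset": [-0.0355,-0.004,0.008],"rotation": [0,0,3.7],"fingers": 100}
  ]
}}

```text
t: 1.77
ee_pos: [0.5294, -0.0543, 0.2426]
tcp_rot: [180.0, 0.0, 84.6]
wrist_force: [0.1, -0.6, -0.3]
gripper_width: 0.0875
grasp_force: 0.0
```

>>> {"api": "arm_command", "payload": {
  "motion": [
    {"offset": [-0.036,-0.002,0.008],"rotation": [0,0,3.7],"fingers": 100},
    {"offset": [-0.036,0,0.008],"rotation": [0,0,3.7],"fingers": 100},
    {"offset": [-0.036,0.003,0.008],"rotation": [0,0,3.7],"fingers": 100},
    {"offset": [-0.0355,0.005,0.008],"rotation": [0,0,3.7],"fingers": 100},
    {"offset": [-0.02,0.005,0.008],"rotation": [0,0,3.7],"fingers": 100}
  ]
}}

```text
t: 2.18
ee_pos: [0.5043, -0.2196, 0.2024]
tcp_rot: [180.0, 0.1, 65.8]
wrist_force: [-0.2, -0.0, 0.7]
gripper_width: 0.0878
grasp_force: 0.0
```

```bash
python3 - <<'E'
from plan import *
import numpy as np
np.set_printoptions(precision=4,suppress=True)
st()
plan([((.504,-.229,.16),down(66)),((.504,-.229,.1095),down(66))],100)
S=snap('side','side1')
im=S['color'].astype(int)
E
```

```text
{'t': 2.1833, 'joints': [-13.16, 19.4379, 37.7562, 109.5589, -14.194, 55.6624, 6.9271], 'ee_pos': [0.5043, -0.2196, 0.2024], 'tcp_rot': [179.9778, 0.0751, 65.8307], 'wrist_force': [-0.2171, -0.0113, 0.7378], 'gripper_width': 0.0878, 'grasp_force': 0.0}
[{"offset":[-0.0043, 0.0018, 0.0212],"rotation":[0.01, 0.04, -0.08],"fingers":100},
{"offset":[-0.0044, 0.0017, 0.0212],"rotation":[0.01, 0.04, -0.09],"fingers":100},
{"offset":[0.0, 0.0, 0.0253],"rotation":[0.0, -0.0, 0.0],"fingers":100},
{"offset":[0.0, 0.0, 0.0252],"rotation":[0.0, -0.0, 0.0],"fingers":100}]
```

View pics/side1.png

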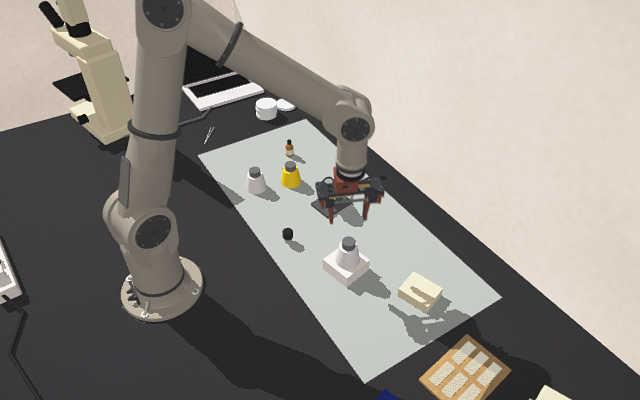

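The picture shows the fingertips at about (333,220) and (366,217), straddling the line above the cover's knob at (348,241). The pose looks good, so I'm descending.

>>> {"api": "arm_command", "payload": {
  "motion": [
    {"offset": [-0.0045,0.002,0.021],"rotation": [0,0,0],"fingers": 100},
    {"offset": [-0.0045,0.002,0.021],"rotation": [0,0,0],"fingers": 100},
    {"offset": [0,0,0.02],"rotation": [0,0,0],"fingers": 100},
    {"offset": [0,0,0.02],"rotation": [0,0,0],"fingers": 100},
    {"offset": [0,0,0.01],"rotation": [0,0,0],"fingers": 100}
  ]
}}

```text
t: 2.65
ee_pos: [0.5048, -0.2243, 0.1083]
tcp_rot: [-179.8, 0.0, 66.3]
wrist_force: [-1.1, 0.1, 0.4]
gripper_width: 0.088
grasp_force: 0.0
```

>>> {"api": "arm_command", "payload": {
  "motion": [
    {"offset": [0,0,0],"rotation": [0,0,0],"fingers": 45},
    {"offset": [0,0,0],"rotation": [0,0,0],"fingers": 40},
    {"offset": [0,0,0],"rotation": [0,0,0],"fingers": 30},
    {"offset": [0,0,0],"rotation": [0,0,0],"fingers": 30},
    {"offset": [0,0,0],"rotation": [0,0,0],"fingers": 30}
  ]
}}

```text
t: 3.07
ee_pos: [0.5068, -0.2254, 0.1117]
tcp_rot: [179.9, -0.0, 66.3]
wrist_force: [-0.0, -0.2, -0.7]
gripper_width: 0.0581
grasp_force: 0.0
```

>>> {"api": "arm_command", "payload": {
  "motion": [
    {"offset": [-0.004,0,0.0015],"rotation": [0,0,0],"fingers": 50},
    {"offset": [0,0,0],"rotation": [0,0,0],"fingers": 30},
    {"offset": [0,0,0],"rotation": [0,0,0],"fingers": 30},
    {"offset": [0,0,0],"rotation": [0,0,0],"fingers": 30},
    {"offset": [0,0,0],"rotation": [0,0,0],"fingers": 30}
  ]
}}

```text
t: 3.48
ee_pos: [0.5043, -0.2292, 0.1093]
tcp_rot: [180.0, 0.0, 66.2]
wrist_force: [-1.4, -0.6, 2.9]
gripper_width: 0.0393
grasp_force: 30.0
```

>>> {"api": "arm_command", "payload": {
  "motion": [
    {"offset": [0,0,0],"rotation": [0,0,0],"fingers": 30},
    {"offset": [0,0,0],"rotation": [0,0,0],"fingers": 30},
    {"offset": [0,0,0],"rotation": [0,0,0],"fingers": 30},
    {"offset": [0,0,0],"rotation": [0,0,0],"fingers": 30},
    {"offset": [0,0,0],"rotation": [0,0,0],"fingers": 30}
  ]
}}

```text
t: 3.9
ee_pos: [0.5044, -0.2292, 0.1093]
tcp_rot: [180.0, 0.0, 66.2]
wrist_force: [-2.4, -1.7, 5.2]
gripper_width: 0.039
grasp_force: 30.0
```

>>> {"api": "arm_command", "payload": {
  "motion": [
    {"offset": [0,0,-0.01],"rotation": [0,0,0],"fingers": 30},
    {"offset": [0,0,-0.02],"rotation": [0,0,0],"fingers": 30},
    {"offset": [0,0,-0.03],"rotation": [0,0,0],"fingers": 30},
    {"offset": [0,0,-0.03],"rotation": [0,0,0],"fingers": 30},
    {"offset": [0,0,-0.03],"rotation": [0,0,0],"fingers": 30}
  ]
}}

```text
t: 4.32
ee_pos: [0.5043, -0.2284, 0.2305]
tcp_rot: [-180.0, -0.0, 66.3]
wrist_force: [0.5, 0.4, -0.3]
gripper_width: 0.0392
grasp_force: 30.0
```

```bash
python3 - <<'E'
from plan import *
st()
plan([((.49,.0,.25),down(92)),((.441,.263,.17),down(121))],30,step=.034)
E
```

```text
{'t': 4.3167, 'joints': [-13.1746, 17.9274, 38.7356, 107.3641, -12.9653, 59.1732, 7.1762], 'ee_pos': [0.5043, -0.2284, 0.2305], 'tcp_rot': [-179.9553, -0.0037, 66.2616], 'wrist_force': [0.5314, 0.3631, -0.267], 'gripper_width': 0.0392, 'grasp_force': 29.9962}
[{"offset":[0.029, -0.015, -0.0028],"rotation":[-0.01, -0.0, -3.68],"fingers":30},
{"offset":[0.03, -0.0131, -0.0028],"rotation":[-0.01, -0.0, -3.68],"fingers":30},
{"offset":[0.0307, -0.0112, -0.0028],"rotation":[-0.0, -0.0, -3.68],"fingers":30},
{"offset":[0.0314, -0.0091, -0.0028],"rotation":[-0.01, -0.0, -3.67],"fingers":30},
{"offset":[0.0319, -0.0071, -0.0027],"rotation":[-0.0, -0.0, -3.68],"fingers":30}]
[{"offset":[0.0323, -0.0051, -0.0028],"rotation":[-0.01, -0.01, -3.67],"fingers":30},
{"offset":[0.0325, -0.003, -0.0027],"rotation":[-0.0, -0.0, -3.68],"fingers":30},
{"offset":[0.0294, -0.0044, 0.0089],"rotation":[-0.0, -0.0, -3.22],"fingers":30},
{"offset":[0.0296, -0.0028, 0.0089],"rotation":[-0.0, -0.0, -3.22],"fingers":30},
{"offset":[0.0297, -0.0011, 0.0089],"rotation":[-0.0, -0.0, -3.22],"fingers":30}]
[{"offset":[0.0297, 0.0006, 0.0089],"rotation":[-0.0, -0.0, -3.22],"fingers":30},
{"offset":[0.0296, 0.0022, 0.0089],"rotation":[-0.0, -0.0, -3.22],"fingers":30},
{"offset":[0.0295, 0.0039, 0.0089],"rotation":[-0.0, -0.0, -3.22],"fingers":30},
{"offset":[0.0292, 0.0056, 0.0089],"rotation":[-0.0, -0.0, -3.23],"fingers":30},
{"offset":[0.0289, 0.0072, 0.0088],"rotation":[-0.0, -0.0, -3.22],"fingers":30}]
[{"offset":[0.0284, 0.0088, 0.0089],"rotation":[-0.0, -0.0, -3.23],"fingers":30}]
```

>>> {"api": "arm_command", "payload": {
  "motion": [
    {"offset": [0.029,-0.015,-0.003],"rotation": [0,0,-3.7],"fingers": 30},
    {"offset": [0.03,-0.013,-0.003],"rotation": [0,0,-3.7],"fingers": 30},
    {"offset": [0.031,-0.011,-0.003],"rotation": [0,0,-3.7],"fingers": 30},
    {"offset": [0.0315,-0.009,-0.003],"rotation": [0,0,-3.7],"fingers": 30},
    {"offset": [0.032,-0.007,-0.003],"rotation": [0,0,-3.7],"fingers": 30}
  ]
}}

```text
t: 4.73
ee_pos: [0.4945, -0.0635, 0.2447]
tcp_rot: [180.0, -0.0, 84.9]
wrist_force: [0.9, 0.8, -1.1]
gripper_width: 0.0393
grasp_force: 30.0
```

>>> {"api": "arm_command", "payload": {
  "motion": [
    {"offset": [0.0325,-0.005,-0.003],"rotation": [0,0,-3.7],"fingers": 30},
    {"offset": [0.0325,-0.003,-0.003],"rotation": [0,0,-3.7],"fingers": 30},
    {"offset": [0.0295,-0.0045,0.009],"rotation": [0,0,-3.2],"fingers": 30},
    {"offset": [0.0295,-0.003,0.009],"rotation": [0,0,-3.2],"fingers": 30},
    {"offset": [0.0295,-0.001,0.009],"rotation": [0,0,-3.2],"fingers": 30}
  ]
}}

```text
t: 5.15
ee_pos: [0.4735, 0.0893, 0.2234]
tcp_rot: [179.9, -0.0, 101.9]
wrist_force: [0.3, 0.6, -1.3]
gripper_width: 0.0391
grasp_force: 30.0
```

>>> {"api": "arm_command", "payload": {
  "motion": [
    {"offset": [0.0295,0.0005,0.009],"rotation": [0,0,-3.2],"fingers": 30},
    {"offset": [0.0295,0.002,0.009],"rotation": [0,0,-3.2],"fingers": 30},
    {"offset": [0.0295,0.004,0.009],"rotation": [0,0,-3.2],"fingers": 30},
    {"offset": [0.029,0.0055,0.009],"rotation": [0,0,-3.2],"fingers": 30},
    {"offset": [0.029,0.007,0.009],"rotation": [0,0,-3.2],"fingers": 30}
  ]
}}

```text
t: 5.57
ee_pos: [0.4456, 0.2347, 0.1781]
tcp_rot: [180.0, -0.0, 117.9]
wrist_force: [-0.0, -0.5, -0.3]
gripper_width: 0.0392
grasp_force: 30.0
```

>>> {"api": "arm_command", "payload": {
  "motion": [
    {"offset": [0.02,0.006,0.006],"rotation": [0,0,-3.2],"fingers": 30},
    {"offset": [0,0,0],"rotation": [0,0,0],"fingers": 30},
    {"offset": [0,0,0],"rotation": [0,0,0],"fingers": 30}
  ]
}}

```text
t: 5.82
ee_pos: [0.4418, 0.2542, 0.1719]
tcp_rot: [-179.9, 0.0, 121.1]
wrist_force: [0.4, -0.0, -0.1]
gripper_width: 0.0391
grasp_force: 30.0
```

```bash
python3 - <<'E'
from plan import *
st()
plan([((.441,.263,.155),down(121))],30)
a=snap('side','side2')['color'][120:220,200:310,::-1];b=snap('top','top2')['color'][180:280,180:290,::-1]
cv2.imwrite('pics/c2.png',np.hstack([cv2.resize(i,(400,364),interpolation=2) for i in(a,b)]))
t=snap('top','top3')['color'][170:250,350:440,::-1]; cv2.imwrite('pics/c3.png',cv2.resize(t,None,fx=5,fy=5,interpolation=2))
E
```

```text
{'t': 5.8167, 'joints': [-48.9887, 15.3655, 14.2634, 115.2294, -4.8712, 50.0134, -0.9892], 'ee_pos': [0.4418, 0.2542, 0.1719], 'tcp_rot': [-179.9472, 0.0166, 121.088], 'wrist_force': [0.4434, -0.0079, -0.0725], 'gripper_width': 0.0391, 'grasp_force': 29.9967}
[{"offset":[0.008, 0.0038, 0.0169],"rotation":[-0.05, 0.02, 0.09],"fingers":30}]
```

View pics/c2.png

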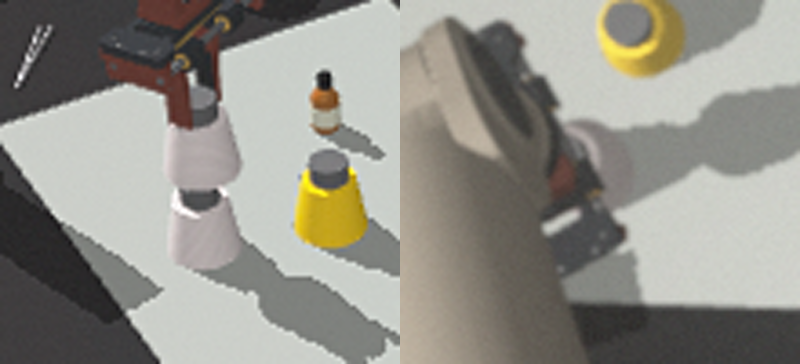

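The left half (side view) shows the held cover hanging upright over the grey spare: cover rim centre at about (203,150) in the crop, spare base at about (204,230). The yellow bell is clear to the right. Next, a numeric check of the two in the same view.

```bash
python3 - <<'E'
from m import *
np.set_printoptions(precision=4,suppress=True)
s=dict(np.load('pics/side2.npz'))
s0=S
for nm,X in(('cov rim',(.4418,.2542,.1076)),('cov z+.03',(.4418,.2542,.1376)),('spare rim',(.441,.263,0)),('spare z.03',(.441,.263,.03))): print(nm,proj(s,X))
g=s['color'][:,:,0].astype(int)
for v in range(154,192,2): print(v,g[v,240:272])
E
```

```text
cov rim [255.3059 165.2516]
cov z+.03 [254.591  158.4443]
spare rim [256.4532 187.1518]
spare z.03 [255.7822 180.8873]
154 [203 202 204 203 202 204 196 227 141  99  98  96  86  86  86  88 110 126
 173 175 172 161 151 163 199 201 201 201 202 203 202 202]
156 [202 204 204 203 202 213 220 210 196 174 176 181 178 179 178 178 178 176
 173 169 166 162 153 139 197 203 203 201 202 201 201 202]
158 [202 203 203 203 203 217 220 208 190 181 174 176 177 174 178 179 176 175
 174 171 166 163 156 148 164 198 203 202 200 201 202 202]
160 [203 204 203 202 204 220 216 201 187 178 177 178 179 181 181 181 178 175
 174 170 168 167 163 155 141 180 201 204 202 202 204 201]
162 [202 202 203 204 204 220 216 202 187 179 177 177 179 179 181 179 178 176
 176 177 174 170 163 155 149 142 198 204 202 201 200 202]
164 [205 202 203 202 202 222 214 196 184 177 174 175 178 176 176 179 176 175
 174 169 166 166 163 161 155 145 169 200 200 203 204 202]
166 [203 202 205 203 210 220 209 195 181 176 175 179 179 180 180 180 179 179
 177 174 169 167 163 160 154 146 185 202 202 202 201 203]
168 [204 202 204 204 201 211 206 192
[... 883 characters left out ...]
 203 202 202 202 201 202]
182 [203 205 203 204 204 203 218 218 207 187 180 175 174 176 180 176 178 179
 176 172 168 168 159 156 145 161 200 203 201 202 202 203]
184 [204 204 202 202 203 202 222 217 198 187 174 173 177 179 176 177 180 178
 173 172 172 165 163 159 149 136 197 207 204 201 202 202]
186 [203 202 203 203 202 203 220 214 195 182 175 174 175 176 176 180 178 175
 175 175 171 168 165 161 154 147 130 121 197 201 204 204]
188 [202 203 203 202 202 203 221 211 194 181 174 173 176 182 180 176 178 177
 177 171 169 172 167 161 158 151 132 128 123 124 118 193]
190 [203 203 202 201 204 203 212 205 191 178 173 179 181 178 177 178 180 177
 176 172 175 170 168 165 158 134 128 124 127 126 128 123]
```

>>> {"api": "arm_command", "payload": {
  "motion": [
    {"offset": [0.0086,0.0037,0],"rotation": [0,0,0],"fingers": 30},
    {"offset": [0,0,0.01],"rotation": [0,0,0],"fingers": 30},
    {"offset": [0,0,0.015],"rotation": [0,0,0],"fingers": 30},
    {"offset": [0,0,0.01],"rotation": [0,0,0],"fingers": 30},
    {"offset": [0,0,0],"rotation": [0,0,0],"fingers": 30}
  ]
}}

```text
t: 6.38
ee_pos: [0.4397, 0.2616, 0.1348]
tcp_rot: [-179.8, 0.0, 120.9]
wrist_force: [-0.9, -0.6, -1.3]
gripper_width: 0.0394
grasp_force: 30.0
```

>>> {"api": "arm_command", "payload": {
  "motion": [
    {"offset": [0,0,0.01],"rotation": [0,0,0],"fingers": 30},
    {"offset": [0,0,0.01],"rotation": [0,0,0],"fingers": 30},
    {"offset": [0,0,0.01],"rotation": [0,0,0],"fingers": 30},
    {"offset": [0,0,0.005],"rotation": [0,0,0],"fingers": 30},
    {"offset": [0,0,0],"rotation": [0,0,0],"fingers": 30}
  ]
}}

```text
t: 6.8
ee_pos: [0.4404, 0.2624, 0.1008]
tcp_rot: [-179.9, 0.0, 120.9]
wrist_force: [-0.2, -0.1, -1.4]
gripper_width: 0.0397
grasp_force: 30.0
```

Contact is expected at about z = 0.089, so I'm lowering in small steps.

>>> {"api": "arm_command", "payload": {
  "motion": [
    {"offset": [0,0,0.004],"rotation": [0,0,0],"fingers": 30},
    {"offset": [0,0,0.003],"rotation": [0,0,0],"fingers": 30},
    {"offset": [0,0,0.002],"rotation": [0,0,0],"fingers": 30},
    {"offset": [0,0,0],"rotation": [0,0,0],"fingers": 30}
  ]
}}

```text
t: 7.13
ee_pos: [0.441, 0.2631, 0.0931]
tcp_rot: [180.0, -0.0, 121.0]
wrist_force: [0.1, 1.8, -1.5]
gripper_width: 0.0389
grasp_force: 30.0
```

>>> {"api": "arm_command", "payload": {
  "motion": [
    {"offset": [0,0,0.001],"rotation": [0,0,0],"fingers": 30},
    {"offset": [0,0,0.001],"rotation": [0,0,0],"fingers": 30},
    {"offset": [0,0,0],"rotation": [0,0,0],"fingers": 30}
  ]
}}

```text
t: 7.38
ee_pos: [0.4411, 0.2631, 0.0913]
tcp_rot: [180.0, -0.0, 121.0]
wrist_force: [-1.3, 1.2, 0.6]
gripper_width: 0.0394
grasp_force: 30.0
```

>>> {"api": "arm_command", "payload": {
  "motion": [
    {"offset": [0,0,0.001],"rotation": [0,0,0],"fingers": 30},
    {"offset": [0,0,0.001],"rotation": [0,0,0],"fingers": 30},
    {"offset": [0,0,0],"rotation": [0,0,0],"fingers": 30}
  ]
}}

```text
t: 7.63
ee_pos: [0.4411, 0.2631, 0.0894]
tcp_rot: [180.0, -0.0, 121.0]
wrist_force: [-2.7, 0.9, 4.0]
gripper_width: 0.0396
grasp_force: 30.0
```

>>> {"api": "arm_command", "payload": {
  "motion": [
    {"offset": [0,0,0.0005],"rotation": [0,0,0],"fingers": 30},
    {"offset": [0,0,0],"rotation": [0,0,0],"fingers": 30}
  ]
}}

```text
t: 7.8
ee_pos: [0.4411, 0.2631, 0.0894]
tcp_rot: [180.0, -0.0, 120.9]
wrist_force: [-4.2, 1.5, 9.2]
gripper_width: 0.0394
grasp_force: 30.0
```

Seated at the expected height with a contact force of about 9 N. Opening now.

>>> {"api": "arm_command", "payload": {
  "motion": [
    {"offset": [0,0,-0.0005],"rotation": [0,0,0],"fingers": 60},
    {"offset": [0,0,0],"rotation": [0,0,0],"fingers": 75},
    {"offset": [0,0,0],"rotation": [0,0,0],"fingers": 75},
    {"offset": [0,0,0],"rotation": [0,0,0],"fingers": 75},
    {"offset": [0,0,0],"rotation": [0,0,0],"fingers": 75}
  ]
}}

```text
t: 8.22
ee_pos: [0.4411, 0.2624, 0.089]
tcp_rot: [-180.0, 0.0, 120.9]
wrist_force: [0.1, 1.3, -0.5]
gripper_width: 0.0652
grasp_force: 0.0
```

>>> {"api": "arm_command", "payload": {
  "motion": [
    {"offset": [0,0,-0.01],"rotation": [0,0,0],"fingers": 75},
    {"offset": [0,0,-0.02],"rotation": [0,0,0],"fingers": 75},
    {"offset": [0,0,-0.04],"rotation": [0,0,0],"fingers": 75},
    {"offset": [0,0,-0.04],"rotation": [0,0,0],"fingers": 75},
    {"offset": [0,0,0],"rotation": [0,0,0],"fingers": 75}
  ]
}}

```text
t: 8.63
ee_pos: [0.4449, 0.2649, 0.2068]
tcp_rot: [179.3, -0.1, 120.9]
wrist_force: [1.3, 0.9, 0.0]
gripper_width: 0.0658
grasp_force: 0.0
```

```bash
python3 - <<'E'
from plan import *
st()
plan([((.50,.0,.24),down(92)),((.5025,-.2285,.13),down(66))],75,step=.038)
a=snap('side','side4')['color'][120:220,200:310,::-1];b=snap('side','side5')['color'][210:300,300:400,::-1]
cv2.imwrite('pics/c4.png',np.hstack([cv2.resize(i,(400,364),interpolation=2) for i in(a,b)]))
E
```

```text
{'t': 8.6333, 'joints': [-50.2281, 13.1637, 14.7042, 112.7717, -4.1613, 53.8631, -2.5851], 'ee_pos': [0.4449, 0.2649, 0.2068], 'tcp_rot': [179.3174, -0.106, 120.8931], 'wrist_force': [1.2872, 0.8902, 0.0351], 'gripper_width': 0.0658, 'grasp_force': 0.0}
[{"offset":[-0.0319, -0.011, -0.0043],"rotation":[0.08, -0.03, 3.61],"fingers":75},
{"offset":[-0.0326, -0.009, -0.0043],"rotation":[0.08, -0.04, 3.61],"fingers":75},
{"offset":[-0.0331, -0.007, -0.0043],"rotation":[0.08, -0.03, 3.61],"fingers":75},
{"offset":[-0.0334, -0.0049, -0.0043],"rotation":[0.08, -0.04, 3.61],"fingers":75},
{"offset":[-0.0337, -0.0027, -0.0042],"rotation":[0.08, -0.03, 3.61],"fingers":75}]
[{"offset":[-0.0338, -0.0006, -0.0042],"rotation":[0.08, -0.04, 3.61],"fingers":75},
{"offset":[-0.0338, 0.0015, -0.0042],"rotation":[0.08, -0.03, 3.62],"fingers":75},
{"offset":[-0.0336, 0.0036, -0.0042],"rotation":[0.08, -0.04, 3.61],"fingers":75},
{"offset":[-0.0326, -0.0008, 0.0157],"rotation":[0.0, 0.0, 3.71],"fingers":75},
{"offset":[-0.0326, 0.0013, 0.0157],"rotation":[0.0, 0.0, 3.72],"fingers":75}]
[{"offset":[-0.0325, 0.0035, 0.0157],"rotation":[0.0, 0.0, 3.71],"fingers":75},
{"offset":[-0.0322, 0.0055, 0.0157],"rotation":[0.0, 0.0, 3.72],"fingers":75},
{"offset":[-0.0317, 0.0076, 0.0157],"rotation":[0.0, 0.0, 3.71],"fingers":75},
{"offset":[-0.0312, 0.0097, 0.0158],"rotation":[0.0, 0.0, 3.72],"fingers":75},
{"offset":[-0.0305, 0.0116, 0.0157],"rotation":[0.0, 0.0, 3.71],"fingers":75}]
```

View pics/c4.png

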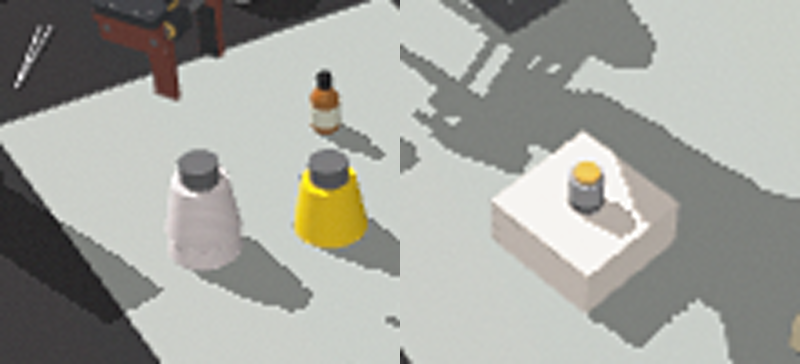

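View pics/c3.png

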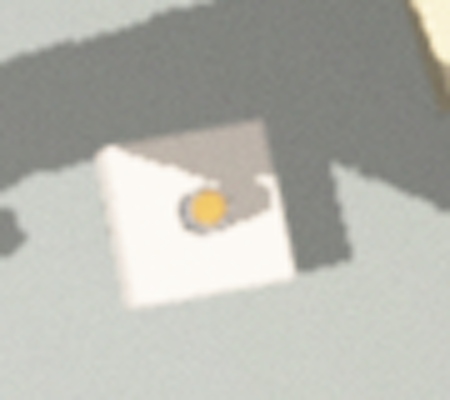

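The left half shows the grey cover nested on the spare, upright, with the yellow bell untouched. The objective stands in the holder: brass end at side pixel (346.1,252.1), top pixel (391.2,211.0).

```bash
python3 - <<'E'
from m import *
a,b=(391.2,211.0),(346.1,252.1);print(tri(T,a,S,b),onz(T,*a,.079),onz(S,*b,.079))
E
```

```text
(array([ 0.50111736, -0.22762555,  0.0770706 ]), np.float64(0.004504891737733689)) [ 0.5029593  -0.22834716  0.079     ] [ 0.49789814 -0.22825242  0.079     ]
```

>>> {"api": "arm_command", "payload": {
  "motion": [
    {"offset": [-0.032,-0.011,-0.0045],"rotation": [0,0,3.6],"fingers": 75},
    {"offset": [-0.0325,-0.009,-0.0045],"rotation": [0.2,-0.1,3.6],"fingers": 75},
    {"offset": [-0.033,-0.007,-0.0045],"rotation": [0,0,3.6],"fingers": 75},
    {"offset": [-0.0335,-0.005,-0.0045],"rotation": [0,0,3.6],"fingers": 75},
    {"offset": [-0.0335,-0.0025,-0.0045],"rotation": [0,0,3.6],"fingers": 75}
  ]
}}

```text
t: 9.15
ee_pos: [0.4749, 0.0957, 0.2209]
tcp_rot: [-179.7, 0.2, 102.8]
wrist_force: [0.8, 0.3, 0.1]
gripper_width: 0.0656
grasp_force: 0.0
```

>>> {"api": "arm_command", "payload": {
  "motion": [
    {"offset": [-0.034,-0.0005,-0.004],"rotation": [0,0,3.6],"fingers": 75},
    {"offset": [-0.034,0.0015,-0.004],"rotation": [0,0,3.6],"fingers": 75},
    {"offset": [-0.0335,0.0035,-0.004],"rotation": [0,0,3.6],"fingers": 75},
    {"offset": [-0.0325,-0.001,0.014],"rotation": [0,0,3.7],"fingers": 75},
    {"offset": [-0.0325,0.0015,0.014],"rotation": [0,0,3.7],"fingers": 75}
  ]
}}

```text
t: 9.57
ee_pos: [0.4976, -0.0686, 0.2058]
tcp_rot: [-179.9, 0.2, 84.6]
wrist_force: [0.3, 1.1, 0.4]
gripper_width: 0.0662
grasp_force: 0.0
```

>>> {"api": "arm_command", "payload": {
  "motion": [
    {"offset": [-0.0325,0.0035,0.014],"rotation": [0,0,3.7],"fingers": 75},
    {"offset": [-0.032,0.0055,0.014],"rotation": [0,0,3.7],"fingers": 75},
    {"offset": [-0.0315,0.0075,0.014],"rotation": [0,0,3.7],"fingers": 75},
    {"offset": [-0.031,0.0095,0.014],"rotation": [0,0,3.7],"fingers": 75},
    {"offset": [-0.0305,0.0115,0.014],"rotation": [0,0,3.7],"fingers": 75}
  ]
}}

```text
t: 9.98
ee_pos: [0.4983, -0.2309, 0.1349]
tcp_rot: [-179.8, 0.3, 66.1]
wrist_force: [1.8, 0.8, 0.8]
gripper_width: 0.0659
grasp_force: 0.0
```

>>> {"api": "arm_command", "payload": {
  "motion": [
    {"offset": [0,0,0],"rotation": [0,0,0],"fingers": 75},
    {"offset": [0,0,0],"rotation": [0,0,0],"fingers": 75},
    {"offset": [0,0,0],"rotation": [0,0,0],"fingers": 75}
  ]
}}

```text
t: 10.23
ee_pos: [0.4989, -0.229, 0.1359]
tcp_rot: [-179.8, 0.2, 66.3]
wrist_force: [0.1, 0.7, 0.7]
gripper_width: 0.066
grasp_force: 0.0
```

>>> {"api": "arm_command", "payload": {
  "motion": [
    {"offset": [0.002,0.002,0.02],"rotation": [-0.2,0,0],"fingers": 75},
    {"offset": [0,0,0.03],"rotation": [0,0.2,0],"fingers": 75},
    {"offset": [0,0,0.02],"rotation": [0,0,0],"fingers": 75},
    {"offset": [0,0,0.012],"rotation": [0,0,0],"fingers": 75},
    {"offset": [0,0,0],"rotation": [0,0,0],"fingers": 75}
  ]
}}

```text
t: 10.65
ee_pos: [0.5012, -0.2267, 0.0529]
tcp_rot: [-179.9, 0.0, 66.4]
wrist_force: [0.5, 0.1, 0.3]
gripper_width: 0.0659
grasp_force: 0.0
```

>>> {"api": "arm_command", "payload": {
  "motion": [
    {"offset": [0,0,0],"rotation": [0,0,0],"fingers": 75},
    {"offset": [0,0,0],"rotation": [0,0,0],"fingers": 75}
  ]
}}

```text
t: 10.82
ee_pos: [0.5033, -0.2288, 0.056]
tcp_rot: [179.8, -0.0, 66.3]
wrist_force: [0.9, 0.0, 0.7]
gripper_width: 0.066
grasp_force: 0.0
```

>>> {"api": "arm_command", "payload": {
  "motion": [
    {"offset": [0,0,0.003],"rotation": [0,0,0],"fingers": 75},
    {"offset": [0,0,0],"rotation": [0,0,0],"fingers": 75},
    {"offset": [0,0,0],"rotation": [0,0,0],"fingers": 75},
    {"offset": [0,0,0],"rotation": [0,0,0],"fingers": 75}
  ]
}}

```text
t: 11.15
ee_pos: [0.5026, -0.229, 0.0523]
tcp_rot: [179.8, 0.0, 66.2]
wrist_force: [1.3, 1.1, -0.3]
gripper_width: 0.0659
grasp_force: 0.0
```

>>> {"api": "arm_command", "payload": {
  "motion": [
    {"offset": [0,0,0.0025],"rotation": [0,0,0],"fingers": 70},
    {"offset": [0,0,0],"rotation": [0,0,0],"fingers": 50},
    {"offset": [0,0,0],"rotation": [0,0,0],"fingers": 40},
    {"offset": [0,0,0],"rotation": [0,0,0],"fingers": 25},
    {"offset": [0,0,0],"rotation": [0,0,0],"fingers": 20}
  ]
}}

```text
t: 11.57
ee_pos: [0.5023, -0.229, 0.0493]
tcp_rot: [179.9, 0.0, 66.2]
wrist_force: [0.8, 0.0, -0.5]
gripper_width: 0.0382
grasp_force: 0.0
```

>>> {"api": "arm_command", "payload": {
  "motion": [
    {"offset": [0,0,0],"rotation": [0,0,0],"fingers": 15},
    {"offset": [0,0,0],"rotation": [0,0,0],"fingers": 15},
    {"offset": [0,0,0],"rotation": [0,0,0],"fingers": 15},
    {"offset": [0,0,0],"rotation": [0,0,0],"fingers": 15},
    {"offset": [0,0,0],"rotation": [0,0,0],"fingers": 15}
  ]
}}

```text
t: 11.98
ee_pos: [0.502, -0.2288, 0.0492]
tcp_rot: [179.9, 0.0, 66.2]
wrist_force: [-2.0, 0.4, 2.1]
gripper_width: 0.0265
grasp_force: 30.0
```

>>> {"api": "arm_command", "payload": {
  "motion": [
    {"offset": [0,0,-0.01],"rotation": [0,0,0],"fingers": 15},
    {"offset": [0,0,-0.02],"rotation": [0,0,0],"fingers": 15},
    {"offset": [0,0,-0.035],"rotation": [0,0,0],"fingers": 15},
    {"offset": [0,0,-0.035],"rotation": [0,0,0],"fingers": 15},
    {"offset": [0,0,-0.035],"rotation": [0,0,0],"fingers": 15}
  ]
}}

```text
t: 12.4
ee_pos: [0.5016, -0.229, 0.1861]
tcp_rot: [179.9, 0.0, 66.2]
wrist_force: [0.9, 0.6, -2.2]
gripper_width: 0.0267
grasp_force: 30.0
```

>>> {"api": "arm_command", "payload": {
  "motion": [
    {"offset": [0,0,-0.035],"rotation": [0,0,0],"fingers": 15},
    {"offset": [0,0,-0.035],"rotation": [0,0,0],"fingers": 15},
    {"offset": [0,0,-0.02],"rotation": [0,0,0],"fingers": 15},
    {"offset": [0,0,0],"rotation": [0,0,0],"fingers": 15}
  ]
}}

```text
t: 12.73
ee_pos: [0.504, -0.2302, 0.2796]
tcp_rot: [179.4, -0.1, 66.2]
wrist_force: [0.2, -0.9, -1.8]
gripper_width: 0.0268
grasp_force: 30.0
```

```bash
cat > goal.py <<'E'
from plan import *
th,az=.46,np.radians(8.7)
ax=np.array([-np.cos(az)*np.sin(th),-np.sin(az)*np.sin(th),np.cos(th)])
L=np.array([.6075,.038,.1135]); F=L+.08*ax; P=F+.0342*ax
G=down(98.7)*Ro.from_rotvec([-th,0,0])
E
python3 - <<'E'
from goal import *
st(); print(F,P,G.apply([0,0,1]),-ax)
plan([(P+.05*ax,G)],15,step=.033)
E
```

```text
{'t': 12.7333, 'joints': [-15.4844, 14.6031, 40.9733, 104.4613, -10.7057, 64.1524, 5.3655], 'ee_pos': [0.504, -0.2302, 0.2796], 'tcp_rot': [179.3532, -0.1002, 66.2033], 'wrist_force': [0.2412, -0.9304, -1.7747], 'gripper_width': 0.0268, 'grasp_force': 29.9997}
[0.5723928  0.03262784 0.1851842 ] [0.55738447 0.03033125 0.2158292 ] [ 0.43883999  0.06715195 -0.8960525 ] [ 0.43883999  0.06715195 -0.8960525 ]
[{"offset":[0.031, -0.0094, 0.0023],"rotation":[-3.12, 0.94, -3.99],"fingers":15},
{"offset":[0.0315, -0.0074, 0.0024],"rotation":[-3.12, 0.94, -3.98],"fingers":15},
{"offset":[0.0319, -0.0053, 0.0026],"rotation":[-3.12, 0.95, -3.99],"fingers":15},
{"offset":[0.0322, -0.0032, 0.0029],"rotation":[-3.12, 0.94, -3.98],"fingers":15},
{"offset":[0.0323, -0.0011, 0.0033],"rotation":[-3.13, 0.94, -3.99],"fingers":15}]
[{"offset":[0.0323, 0.001, 0.0038],"rotation":[-3.13, 0.95, -3.98],"fingers":15},
{"offset":[0.032, 0.0029, 0.0044],"rotation":[-3.12, 0.95, -3.99],"fingers":15},
{"offset":[0.0317, 0.0049, 0.0051],"rotation":[-3.13, 0.94, -3.98],"fingers":15}]
```

>>> {"api": "arm_command", "payload": {
  "motion": [
    {"offset": [0.031,-0.0095,0.0025],"rotation": [-3.1,0.95,-4],"fingers": 15},
    {"offset": [0.0315,-0.0075,0.0025],"rotation": [-3.1,0.95,-4],"fingers": 15},
    {"offset": [0.032,-0.0055,0.0025],"rotation": [-3.1,0.95,-4],"fingers": 15},
    {"offset": [0.032,-0.003,0.003],"rotation": [-3.1,0.95,-4],"fingers": 15},
    {"offset": [0.0325,-0.001,0.0035],"rotation": [-3.1,0.95,-4],"fingers": 15}
  ]
}}

```text
t: 13.15
ee_pos: [0.5202, -0.0661, 0.2613]
tcp_rot: [163.8, -1.9, 86.9]
wrist_force: [0.7, 0.1, -1.7]
gripper_width: 0.0266
grasp_force: 30.0
```

>>> {"api": "arm_command", "payload": {
  "motion": [
    {"offset": [0.0325,0.001,0.004],"rotation": [-3.1,0.95,-4],"fingers": 15},
    {"offset": [0.032,0.003,0.0045],"rotation": [-3.1,0.95,-4],"fingers": 15},
    {"offset": [0.0315,0.005,0.005],"rotation": [-3.1,0.95,-4],"fingers": 15},
    {"offset": [0,0,0],"rotation": [0,0,0],"fingers": 15},
    {"offset": [0,0,0],"rotation": [0,0,0],"fingers": 15}
  ]
}}

```text
t: 13.57
ee_pos: [0.5311, 0.03, 0.2536]
tcp_rot: [154.5, -0.2, 99.0]
wrist_force: [0.4, 0.3, -1.6]
gripper_width: 0.0262
grasp_force: 30.0
```

```bash
python3 - <<'E'
from goal import *
st()
plan([(P,G)],15,step=.026)
E
```

```text
{'t': 13.5667, 'joints': [-35.6878, -1.92, 25.4488, 126.8359, 2.1587, 29.3756, -2.7269], 'ee_pos': [0.5311, 0.03, 0.2536], 'tcp_rot': [154.4637, -0.2341, 99.0321], 'wrist_force': [0.4241, 0.3145, -1.5921], 'gripper_width': 0.0262, 'grasp_force': 29.9994}
[{"offset":[-0.002, 0.0036, 0.0226],"rotation":[-0.41, -0.18, 0.1],"fingers":15},
{"offset":[-0.0019, 0.0034, 0.0227],"rotation":[-0.41, -0.18, 0.1],"fingers":15}]
```

>>> {"api": "arm_command", "payload": {
  "motion": [
    {"offset": [-0.001,0.0015,0.011],"rotation": [-0.4,-0.2,0.1],"fingers": 15},
    {"offset": [-0.001,0.0015,0.011],"rotation": [-0.4,-0.2,0.1],"fingers": 15},
    {"offset": [-0.001,0.002,0.011],"rotation": [0,0,0],"fingers": 15},
    {"offset": [-0.001,0.002,0.011],"rotation": [0,0,0],"fingers": 15},
    {"offset": [0,0,0],"rotation": [0,0,0],"fingers": 15}
  ]
}}

```text
t: 13.98
ee_pos: [0.5588, 0.027, 0.2168]
tcp_rot: [153.7, 0.1, 98.3]
wrist_force: [-0.5, -0.6, -1.3]
gripper_width: 0.0267
grasp_force: 30.0
```

>>> {"api": "arm_command", "payload": {
  "motion": [
    {"offset": [0,0,0],"rotation": [0,0,0],"fingers": 15},
    {"offset": [0,0,0],"rotation": [0,0,0],"fingers": 15},
    {"offset": [0,0,0],"rotation": [0,0,0],"fingers": 15},
    {"offset": [0,0,0],"rotation": [0,0,0],"fingers": 15},
    {"offset": [0,0,0],"rotation": [0,0,0],"fingers": 15}
  ]
}}

```text
t: 14.4
ee_pos: [0.5589, 0.0287, 0.2191]
tcp_rot: [153.5, 0.0, 98.5]
wrist_force: [-0.1, -1.2, -1.6]
gripper_width: 0.0267
grasp_force: 30.0
```

```bash
python3 - <<'E'
from goal import *
st()
plan([(P,G)],15)
s=snap('side','side6'); print(proj(s,F),proj(s,F+.064*ax),proj(s,L))
cv2.imwrite('pics/c6.png',cv2.resize(s['color'][120:220,280:380,::-1],(600,600),interpolation=2))
E
```

```text
{'t': 14.4, 'joints': [-34.4132, 4.3053, 26.3712, 127.0036, -4.8869, 22.6491, 4.023], 'ee_pos': [0.5589, 0.0287, 0.2191], 'tcp_rot': [153.4521, 0.0109, 98.5098], 'wrist_force': [-0.085, -1.1877, -1.6161], 'gripper_width': 0.0267, 'grasp_force': 29.9997}
[{"offset":[0.0018, -0.0026, 0.0024],"rotation":[0.19, 0.09, -0.17],"fingers":15}]
[320.65851402 169.30192098] [313.90560782 158.64941448] [328.49565803 181.66478003]
```

View pics/c6.png

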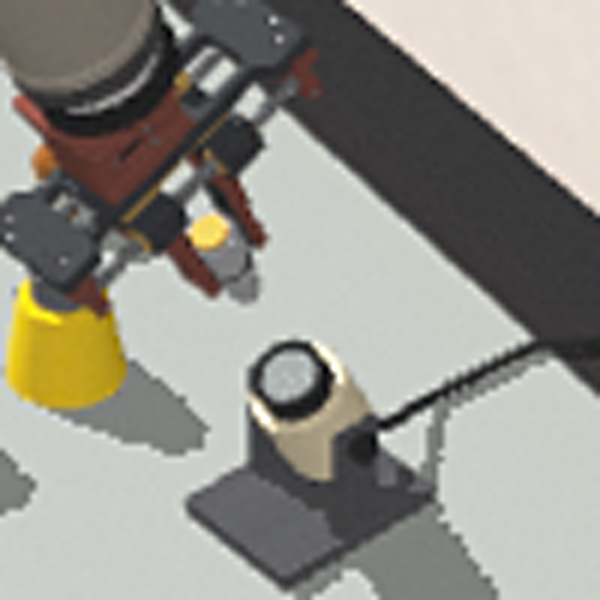

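The side view shows the objective held, with its brass end at (209,230) and lens end at about (242,290) in the crop. The line through them runs to the camera's lens centre at (290,380), so it is in line. One small trim, then settle.

>>> {"api": "arm_command", "payload": {
  "motion": [
    {"offset": [0.002,-0.0025,0.0025],"rotation": [0,0,0],"fingers": 15},
    {"offset": [0,0,0],"rotation": [0,0,0],"fingers": 15},
    {"offset": [0,0,0],"rotation": [0,0,0],"fingers": 15},
    {"offset": [0,0,0],"rotation": [0,0,0],"fingers": 15},
    {"offset": [0,0,0],"rotation": [0,0,0],"fingers": 15}
  ]
}}

```text
t: 14.87
ee_pos: [0.5575, 0.0306, 0.2153]
tcp_rot: [153.5, 0.0, 98.5]
wrist_force: [-0.5, 0.2, -2.3]
gripper_width: 0.0266
grasp_force: 30.0
```

>>> {"api": "arm_command", "payload": {
  "motion": [
    {"offset": [0,0,0],"rotation": [0,0,0],"fingers": 15},
    {"offset": [0,0,0],"rotation": [0,0,0],"fingers": 15},
    {"offset": [0,0,0],"rotation": [0,0,0],"fingers": 15},
    {"offset": [0,0,0],"rotation": [0,0,0],"fingers": 15},
    {"offset": [0,0,0],"rotation": [0,0,0],"fingers": 15}
  ]
}}

```text
t: 15.28
ee_pos: [0.5575, 0.0305, 0.2153]
tcp_rot: [153.5, 0.0, 98.5]
wrist_force: [0.3, -0.5, -2.1]
gripper_width: 0.0266
grasp_force: 30.0
```

```bash
python3 - <<'E'
from goal import *
st(); print(P, np.abs(get_obs()['joint_velocities']).max())
plan([(P,G)],15)
E
```

```text
{'t': 15.2833, 'joints': [-34.5656, 4.5481, 26.2721, 127.3679, -4.8835, 22.1008, 3.7735], 'ee_pos': [0.5575, 0.0305, 0.2153], 'tcp_rot': [153.4908, 0.0331, 98.5111], 'wrist_force': [0.3044, -0.5486, -2.1059], 'gripper_width': 0.0266, 'grasp_force': 29.9998}
[0.55738447 0.03033125 0.2158292 ] 0.14382375743773798
[{"offset":[-0.0002, 0.0001, -0.0005],"rotation":[0.15, 0.11, -0.15],"fingers":15}]
```

On target and still, so I'm handing it in.

```bash
python3 -c "
from bench import *
print(hand_in())"
```

```text
the job is handed in; nothing more can be done
None
```

I handed the job in at about 15.3 s: the cover is nested on the grey spare, and the objective is held still about 8 cm in front of the inspection camera, lens towards it and in line with its axis. The hand-in returned no verdict; the camera's lean (0.46 rad) is my image estimate, good to about 0.05 rad.

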